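# Turn a framed mini solar module over at the fence and clip it into the locating corner

### The arm

A 6-joint arm with a two-finger parallel gripper is mounted at the origin on a cart in front of the work surface, level with it; the furniture and walls round the work are solid. World frame = base frame: x ahead of the robot, y to its left, z up, the work surface at z = 0. Lengths are in mm, angles in degrees, forces in N, time in s.
With the tool pointing down it reaches from about 350 to 850 mm from the base axis. Payload 8.1 kg.
Tool frame: the origin (TCP) lies at the very end of the fingers, on their centre line; the grasp point (between the pads) lies 19 mm behind it; z points along the fingers, y is the line along which they close (so a half turn about z gives the same grasp; the last joint's range is limited). The gripper opens to 85 mm and grips with 20 to 120 N. Pads are 22 mm wide; open, the fingers measure 114 mm over their backs; the gripper's body (76 mm by 85 mm) begins 54 mm behind the grasp point. The pads swing forward as they close: fully open they stand 13 mm farther back than shut.
Start: joints at [-80.581, 7.471, 85.268, -0, 87.261, -4.893], TCP at [148.346, -581.377, 231.292] pointing down, gripper open.
Joint ranges: [-169.43, 169.43], [-51.17, 129.36], [1.28, 143.12], [-76.62, 256.62], [0, 156.53], [-152.29, 152.29]. Speed limits (degrees/s): [136.94, 136.94, 159.86, 180, 180, 180].

### API

Orientations are given as [roll, pitch, yaw] about the fixed x, y, z axes, in that order (R = Rz(yaw) Ry(pitch) Rx(roll)).
In Python, from bench import r gives the robot as it stands.
- The arm moves only by the shell command python3 -m jog 'ROWS' [FORCE]. ROWS is JSON, a list of rows, each a list of 7 numbers: the turn, a rotation vector about the tool's x, y, z in degrees, then the shift along the tool's x, y, z in mm, then the closure, from -1 (fully open) to 1 (shut), so that 0 is half open. A call has 1 to 5 rows; each row shifts and turns the commanded pose from where the row before left it, along the tool's axes as they then stand; what a row does not reach is not made up. A row lasts 1/10 s, in which the tool goes at most 50 mm and 8.59 degrees, less where a joint would pass 70% of its speed; a pose out of reach is approached as far as the arm can. A call is refused whole if a number of a shift passes 50 or a number of a turn 8.59, either way. A call with a gripper value outside its range is refused whole. The fingers move at their own pace and stop on an object; FORCE is the grip in N (left out, the last holds). Time passes only in rows, so rows that do not move let the fingers close. It gives the time, the measured TCP pose, the force, the opening and the grip force at its end, in the units of the state.
- r.sense(): the state, without advancing time (a new reading comes with each control period).
- r.snapshot(name): name is "side" or "top"; returns a dict with "pixels" (420x560x3 uint8, red, green, blue), "fx", "fy", "cx", "cy" (pixels), "world_to_cam" (4x4, takes a point from world to camera coordinates). Camera axes: x right, y up, looking along -z (the intrinsics and any distortion apply to the point x, -y, -z); pixel columns grow to the right and rows downward; lengths in mm; the calibration is good to about 2 mm. A picture is of the moment at which its call begins. There is no depth.
- r.hand_in(): hands the job in; it is judged then, once.
The state is a dict: "time": time; "joint_pos": joint angles; "qd": joint speeds; "joint_efforts": joint torques, N m; "tool_pos": TCP position; "tcp_rot": TCP orientation; "ft_force": force on the tool from outside, world axes, zero at the start; "wrist_torque": the same for the moment, N m; "finger_gap": finger opening in mm; "grip_force": force on a finger pad.
Only numpy, scipy, OpenCV 4.12 (cv2) and the standard library are available. Lean on these libraries where they do the work, as an engineer would, in place of code of your own. Each camera call takes 0.05 s, during which the arm holds its last target. There are 200 camera calls.

### The job

The small framed solar module lies glass side up on the bench and is too wide to be picked up flat: push it up against the tall aluminium fence until it tips and stands on its edge there, then lay it down gently with its white back side up. Then slide it, back side up, under the spring clip until it sits home and square against both the stop and the fence, ready for soldering, and let go. It is glass: never ram it into the fence or the stop or let it fall over, and leave the tin, the pot and the bottle where they stand.

Things in the scene. Friction and masses are not known exactly. Their poses are not given: they have to be found in the camera images.
- module: Flat framed solar module: rigid plate 100 mm (its x) by 130 mm (its y) by 12 mm thick, 165 to 275 g, plain aluminium rim, flat sides. Origin: centre of its underside as it lies at the start. Its z axis points out of the glass side (dark cells), up at the start; the other side is white with two copper tabs. It starts right of the fence, its 130 mm sides within 12 degrees of it.
- module_center (a point): Centre of the module, 6 mm inside either face. The module slides on the bench with friction about 0.5 to 0.7. To tip it up, its free 130 mm edge needs 0.8 to 1.6 N of lift, which friction gives when it is pushed at the fence with 7 to 12 N; its far edge then slides into the foot of the fence. Stood on a 130 mm edge it is 100 mm tall and can be pinched across its 12 mm thickness.
- corner: Locating corner screwed to the bench. Origin on the bench where the faces of fence and stop meet; x points into the fence (to the robot's left), y along the fence away from the stop (roughly towards the robot), z up. The module belongs in it with its 130 mm side on the fence and its 100 mm side on the stop: module_center is then at x = -50, y = +65 mm of this frame.
- fence_top (a point): Point on the top edge of the fence's face, 120 mm from the stop's face. The fence is an aluminium angle; its upright face is the plane x = 0 of the corner, from y = -35 to +255 mm, 45 mm high and 5 mm thick; behind it a 5 mm high foot runs to x = 40 mm. The glass module bears at most 30 N against fence or stop: let it meet them at no more than about 15 mm/s.
- stop_face (a point): Point on the stop's face, 50 mm from the fence. The stop is a flat steel bar 9 mm high whose face is the plane y = 0 of the corner, from x = -86 to 0 mm.
- clip (a joint): Spring clip on the stop: sprung steel leaf 30 mm wide, centred on x = -45 mm of the corner, 0 rad at rest. It reaches 42 mm out over the bench from the stop's face, 8 mm above the bench at its lowest. The module slid under it towards the stop lifts it to about 0.07 rad; it presses with 1 to 2 N, so sliding in takes about 3 to 9 N until the stop is met.
- clip_toe (a point): Tip of the clip's toe, which is turned up to 19 mm above the bench as a lead-in; middle of its width.
- tin: Bystander: small round tin 33 mm across, 16 mm high, origin under its centre.
- brass_pot: Bystander: black pot with brass wool, 62 mm across, 35 mm high, origin under its centre.
- flux: Bystander: small bottle with a needle, 35 mm across, 100 mm tall, origin under its centre.

How it is judged:
By the outcome, as a careful person would: the job done as asked, in the order asked, and still so for the second after the job is handed in, with the robot touching nothing.
It also fails if it takes over 72 s, if anything falls off the work surface, if the arm or the gripper's body presses on something with over 40 N, if the wrist force passes 120 N, or if a joint passes its speed limit or range.

## Working session

There is one attempt and no reset: what is moved stays moved. The work goes in short steps, Python scripts to look and compute and a shell command to move; the robot and the scene stay as the last step left them, time stands still between calls to the robot, and variables do not carry over. Pictures are saved under pics/ and viewed, at most 10 in all, crops included, and the job is handed in when it is done.

```bash
mkdir -p pics; ls
python3 - <<'E'
from bench import r
import cv2,numpy as np
ims=[]
for n in("top","side"):
    s=r.snapshot(n); cv2.imwrite(f"pics/{n}0.png",s["pixels"][:,:,::-1]); print(n,{k:(np.round(v,3).tolist() if k=="world_to_cam" else v) for k,v in s.items() if k!="pixels"})
s=r.sense(); print(s)
E
```

```text
pics
top {'fx': 481.0925012127727, 'fy': 481.0925012127727, 'cx': 279.70030700228057, 'cy': 217.82807330792656, 'world_to_cam': [[0.001, -1.0, -0.01, -128.474], [0.984, -0.001, 0.18, -556.361], [-0.18, -0.01, 0.984, -917.626], [0.0, 0.0, 0.0, 1.0]]}
side {'fx': 407.38279040437544, 'fy': 407.38279040437544, 'cx': 272.0786494358172, 'cy': 199.24113115307858, 'world_to_cam': [[-0.974, -0.224, -0.009, 523.302], [0.123, -0.569, 0.813, -189.839], [-0.187, 0.791, 0.582, -727.069], [0.0, 0.0, 0.0, 1.0]]}
{'time': 0.1, 'joint_pos': array([-8.05797851e+01,  7.51159085e+00,  8.53251501e+01, -1.29655657e-03,
        8.72623588e+01, -4.89579996e+00]), 'qd': array([-0.07829167, -0.12732989, -0.1628739 , -0.05948473, -0.02907109,
        0.05521124]), 'joint_efforts': array([-1.35112405e-04, -5.70951641e+01, -5.01942229e+01, -2.42317656e-04,
        7.98809517e-03,  2.23663920e-05]), 'tool_pos': array([ 148.26284989, -580.8599739 ,  230.32067369]), 'tcp_rot': array([-1.79901151e+02, -7.16730518e-03,  1.43160717e+01]), 'ft_force': array([0.35731217, 0.65311202, 0.92535286]), 'wrist_torque': array([-0.00348089, -0.0061039 ,  0.04498891]), 'grip_force': 0.0, 'finger_gap': 85.52376605799681}
```

View pics/top0.png

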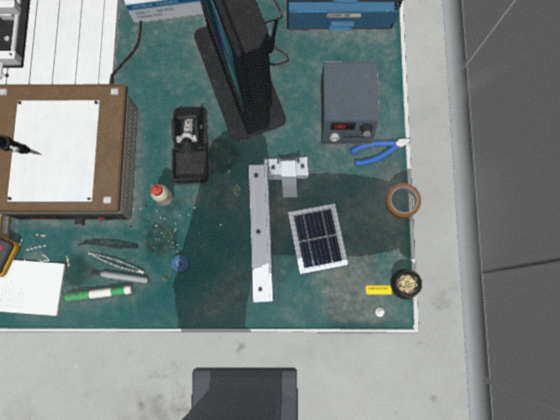

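View pics/side0.png

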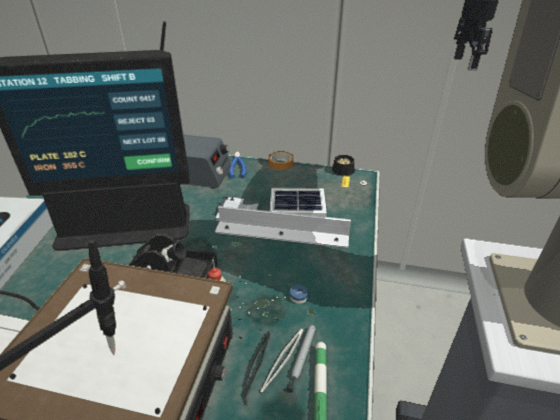

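The top view shows the fence at about (250–272, 165–302), the stop and clip at (268–308, 157–195), the module centred at (318,238), the pot at (406,283), the flux bottle at (160,193) and the tin at (179,263). The side view agrees with this. I'll enlarge that area next.

```bash
cat > h.py <<'E'
from bench import r
import cv2,numpy as np
def ray(s,px,z=0):
    T=np.array(s["world_to_cam"]);R=T[:3,:3];c=-R.T@T[:3,3]
    d=R.T@np.array([(px[0]-s["cx"])/s["fx"],-(px[1]-s["cy"])/s["fy"],-1.])
    return c+d*(z-c[2])/d[2]
def proj(s,p):
    q=np.array(s["world_to_cam"])@np.append(p,1)
    return np.array([s["cx"]+s["fx"]*q[0]/-q[2],s["cy"]-s["fy"]*q[1]/-q[2]])
def crop(s,x,y,w,h,k,name):
    cv2.imwrite("pics/"+name,cv2.resize(s["pixels"][y:y+h,x:x+w,::-1],None,fx=k,fy=k,interpolation=cv2.INTER_CUBIC))
E
python3 - <<'E'
from h import *
s=r.snapshot("top"); crop(s,235,150,120,160,3.75,"t1.png")
p=s["pixels"].astype(int)
hsv=cv2.cvtColor(s["pixels"],cv2.COLOR_RGB2HSV)
m=((hsv[...,1]<70)&(hsv[...,2]>90)).astype(np.uint8)
m[:,:276]=0;m[:199]=0;m[:,355:]=0;m[280:]=0
cs,_=cv2.findContours(m,0,2);c=max(cs,key=cv2.contourArea)
rc=cv2.minAreaRect(cv2.convexHull(c));b=cv2.boxPoints(rc);print(rc)
P=[ray(s,q,12) for q in b];print(np.round(P,1));print(np.mean(P,0))
for q in((272,165),(273,302)):print(ray(s,q,45),ray(s,q,0))
E
```

```text
((322.45721435546875, 244.720947265625), (79.19932556152344, 57.717288970947266), 79.15969848632812)
[[ 577.3 -142.7   12. ]
 [ 600.4 -261.9   12. ]
 [ 437.9 -288.5   12. ]
 [ 415.9 -172.7   12. ]]
[ 507.89054831 -216.45164048   12.        ]
[ 668.07124971 -112.42937558   45.        ] [ 681.52114383 -111.23776429    0.        ]
[ 389.64471864 -115.43906846   45.        ] [ 389.99588354 -114.38904984    0.        ]
```

View pics/t1.png

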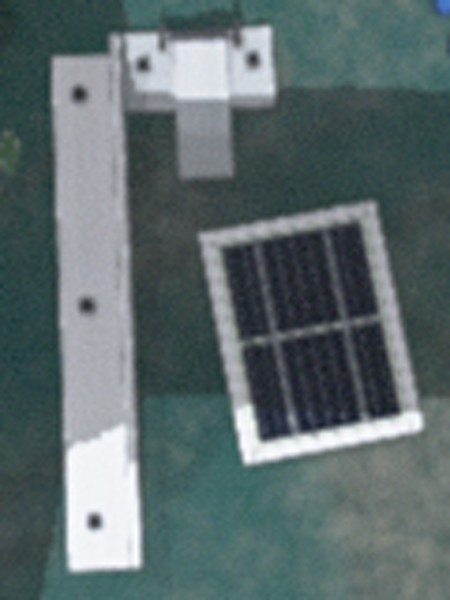

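The crop shows the module corners at (200,236), (375,203), (423,430) and (247,464). The fence face's top edge runs from (122,38) to (141,570), and the foot of the stop face lies along row ~107, x 127–276.

Run:
```python
from h import *
s=r.snapshot("top")
T=s["world_to_cam"];print("cam",-T[:3,:3].T@T[:3,3])
f=lambda q,z:np.round(ray(s,np.array(q)/3.75-.3+[235,150],z),1)
M=np.array([f(q,12) for q in((200,236),(375,203),(423,430),(247,464))]);print("mod",M,M.mean(0))
print([np.linalg.norm(M[i]-M[(i+1)%4]) for i in range(4)], [np.degrees(np.arctan2(*(M[i]-M[(i+1)%4])[:2])) for i in range(4)])
a,b=f((122,36),45),f((141,570),45);print("fence top",a,b,np.linalg.norm(a-b),np.degrees(np.arctan2(*(a-b)[1::-1])))
print("stop",f((128,107),0),f((276,107),0),f((130,97),9),f((274,95),9))
print("toe",f((180,178),19),f((232,178),19))
for n,q,z in(("tin",(380,313),16),("pot",(406,283),35),("flux",(160,193),60)):print(n,np.round(ray(s,q,z)))
print(ray(s,(179,263),16))
```

```text
cam [ 382.18035887 -137.75825978 1001.51980364]
mod [[ 574.3 -145.5   12. ]
 [ 593.1 -243.6   12. ]
 [ 466.1 -267.3   12. ]
 [ 447.5 -170.9   12. ]] [ 520.25  -206.825   12.   ]
[np.float64(99.88518408653007), np.float64(129.19245333996875), np.float64(98.17800160932184), np.float64(129.31898545843913)] [np.float64(-10.848696225135944), np.float64(79.42938299018552), np.float64(169.07920586999947), np.float64(-101.32731062923895)]
fence top [ 680.3 -102.5   45. ] [ 390.2 -114.1   45. ] 290.33182739754864 2.289821290012471
stop [ 652.  -104.5    0. ] [ 651.9 -189.3    0. ] [ 655.5 -105.9    9. ] [ 656.5 -187.8    9. ]
toe [ 606.  -134.4   19. ] [ 605.9 -163.4   19. ]
tin [ 368. -330.   16.]
pot [ 427. -380.   35.]
flux [606. 113.  60.]
[468.52987711  78.38689477  16.        ]
```

```bash
python3 -m jog '[[0,0,-8.5,0,0,0,-1],[0,0,-8.5,0,0,0,-1],[0,0,-8.5,0,0,0,-1],[0,0,-8.5,0,0,0,-1],[0,0,-8.5,0,0,0,-1]]'; python3 -m jog '[[0,0,-8.5,0,0,0,-1],[0,0,-8.5,0,0,0,-1],[0,0,-8.5,0,0,0,-1],[0,0,-8.5,0,0,0,-1],[0,0,-1.5,0,0,0,-1]]'
```

```text
time: 0.7
tool_pos: [148.3, -581.2, 231.0]
tcp_rot: [-180.0, -0.0, 57.2]
ft_force: [-0.2, -0.3, -0.8]
finger_gap: 85.3
grip_force: 0.0
time: 1.2
tool_pos: [148.3, -581.2, 231.0]
tcp_rot: [-180.0, -0.0, 92.5]
ft_force: [-0.1, 0.4, -0.6]
finger_gap: 85.6
grip_force: 0.0
```

```bash
python3 -m jog '[[0,0,0,32,48,0,-1],[0,0,0,32,48,0,-1],[0,0,0,32,48,0,-1],[0,0,0,32,48,0,-1],[0,0,0,32,48,0,-1]]'; python3 -m jog '[[0,0,0,32,48,0,-1],[0,0,0,32,48,0,-1],[0,0,0,32,48,40,-1],[0,0,0,0,0,40,-1],[0,0,0,0,0,40,-1]]'; python3 -m jog '[[0,0,0,0,0,45,-1],[0,0,0,0,0,30,-1],[0,0,0,0,0,10,-1],[0,0,0,0,0,0,-1]]'
python3 - <<'E'
from h import *
s=r.snapshot("side"); crop(s,230,120,140,130,4,"s1.png"); print(r.sense()["tool_pos"],r.sense()["joint_pos"])
s=r.snapshot("top"); crop(s,235,150,200,160,3.5,"t2.png")
E
```

```text
time: 1.7
tool_pos: [351.9, -433.1, 231.3]
tcp_rot: [180.0, 0.0, 92.1]
ft_force: [0.0, -0.7, 0.5]
finger_gap: 85.4
grip_force: 0.0
time: 2.2
tool_pos: [466.4, -350.5, 122.2]
tcp_rot: [179.9, 0.1, 92.3]
ft_force: [-0.3, 0.2, 0.1]
finger_gap: 85.6
grip_force: 0.0
time: 2.6
tool_pos: [463.7, -350.6, 36.2]
tcp_rot: [-179.9, -0.1, 92.2]
ft_force: [-0.9, 1.0, -0.3]
finger_gap: 85.4
grip_force: 0.0
[ 464.862981   -351.66559567   38.33291817] [-4.21476504e+01  1.48611030e+01  9.79958150e+01  2.05397029e-03
  6.71498785e+01 -4.43724415e+01]
```

View pics/s1.png

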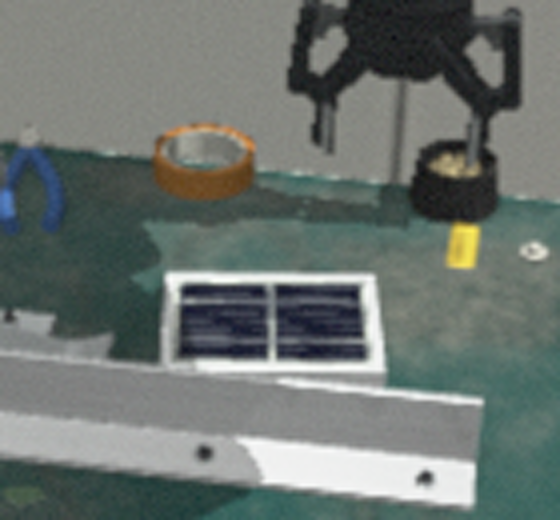

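The side crop shows the open fingers above the pot's edge, at crop (325,140) and (478,140), and the module untouched. I'll move clear of the pot before going down.

```bash
python3 -m jog '[[0,0,0,24,31,0,-1],[0,0,0,24,31,0,-1],[0,0,0,0,0,15,-1],[0,0,0,0,0,15,-1],[0,0,0,0,0,4,-1]]';  python3 -m jog '[[0,0,0,0,0,3,-1],[0,0,0,0,0,3,-1],[0,0,0,0,0,3,-1],[0,0,0,0,0,0,-1]]'
```

```text
time: 3.2
tool_pos: [523.5, -301.0, 2.4]
tcp_rot: [-179.9, -0.0, 92.3]
ft_force: [-0.3, 0.5, 0.2]
finger_gap: 85.4
grip_force: 0.0
time: 3.6
tool_pos: [524.4, -301.3, -5.4]
tcp_rot: [-180.0, -0.0, 92.3]
ft_force: [-0.2, -0.8, -0.3]
finger_gap: 85.5
grip_force: 0.0
```

```bash
python3 -m jog '[[0,0,0,0,0,2,-1],[0,0,0,0,0,2,-1],[0,0,0,0,0,0,-1]]';  python3 -m jog '[[0,0,0,0,0,1,-1],[0,0,0,0,0,1,-1],[0,0,0,0,0,0,-1]]'
```

```text
time: 3.9
tool_pos: [524.6, -300.9, -9.4]
tcp_rot: [-180.0, -0.0, 92.3]
ft_force: [0.2, -0.5, -0.0]
finger_gap: 85.7
grip_force: 0.0
time: 4.2
tool_pos: [524.6, -300.9, -11.4]
tcp_rot: [-180.0, -0.0, 92.3]
ft_force: [-0.5, -0.6, -0.7]
finger_gap: 84.9
grip_force: 0.0
```

```bash
python3 -m jog '[[0,0,0,12,0,0,-1],[0,0,0,4,0,0,-1],[0,0,0,4,0,0,-1],[0,0,0,4,0,0,-1],[0,0,0,4,0,0,-1]]';  python3 -m jog '[[0,0,0,4,0,0,-1],[0,0,0,4,0,0,-1],[0,0,0,4,0,0,-1],[0,0,0,4,0,0,-1],[0,0,0,4,0,0,-1]]'; python3 -m jog '[[0,0,0,4,0,0,-1],[0,0,0,4,0,0,-1],[0,0,0,4,0,0,-1],[0,0,0,4,0,0,-1],[0,0,0,0,0,0,-1]]'
python3 - <<'E'
from h import *
s=r.snapshot("top"); crop(s,235,150,150,160,3.75,"t3.png"); print(r.sense()["tool_pos"],r.sense()["ft_force"])
E
```

```text
time: 4.7
tool_pos: [523.7, -272.7, -11.1]
tcp_rot: [180.0, 0.0, 92.3]
ft_force: [-1.3, -0.8, 0.0]
finger_gap: 85.6
grip_force: 0.5
time: 5.2
tool_pos: [522.8, -252.8, -11.1]
tcp_rot: [-180.0, 0.0, 92.3]
ft_force: [-1.7, -1.4, 0.8]
finger_gap: 85.5
grip_force: 0.6
time: 5.7
tool_pos: [522.2, -236.4, -11.2]
tcp_rot: [-180.0, -0.0, 92.3]
ft_force: [-0.3, -0.7, -1.2]
finger_gap: 85.4
grip_force: 0.0
[ 522.13975437 -236.58338777  -11.27014965] [-0.26329849 -1.12584938 -0.34393578]
```

View pics/t3.png

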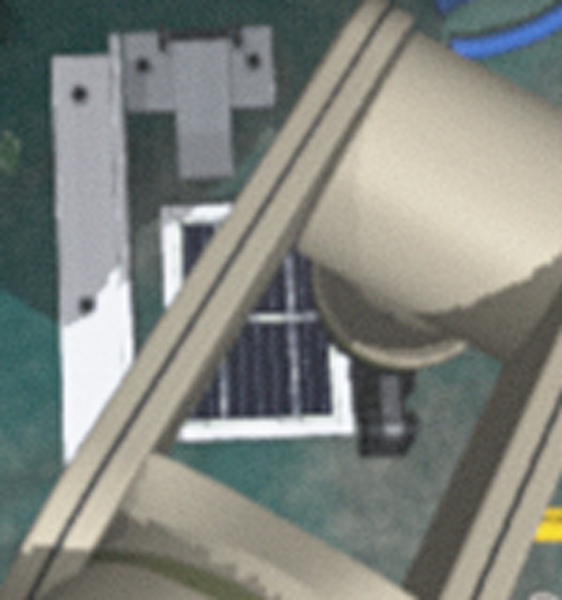

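The top view shows the module nearly parallel to the fence, left edge from crop (162,208) to (178,435), and the fingers at its right edge. About 17 mm is left to the fence.

```bash
python3 -m jog '[[0,0,0,3,0,0,-1],[0,0,0,3,0,0,-1],[0,0,0,3,0,0,-1],[0,0,0,1.2,0,0,-1],[0,0,0,1.2,0,0,-1]]';  python3 -m jog '[[0,0,0,1.2,0,0,-1],[0,0,0,1.2,0,0,-1],[0,0,0,1.2,0,0,-1],[0,0,0,1.2,0,0,-1]]'
```

```text
time: 6.25
tool_pos: [521.7, -225.5, -11.2]
tcp_rot: [-180.0, -0.0, 92.3]
ft_force: [-0.3, -1.2, -0.1]
finger_gap: 85.1
grip_force: 0.6
time: 6.65
tool_pos: [521.5, -220.8, -11.2]
tcp_rot: [-180.0, -0.0, 92.3]
ft_force: [-0.2, -1.3, 0.0]
finger_gap: 85.9
grip_force: 0.6
```

```bash
for i in 1; do python3 -m jog '[[0,0,0,1.2,0,0,-1],[0,0,0,1,0,0,-1]]';  python3 -m jog '[[0,0,0,1,0,0,-1],[0,0,0,0,0,0,-1]]'; done
```

```text
time: 6.85
tool_pos: [521.4, -218.6, -11.2]
tcp_rot: [-180.0, -0.0, 92.3]
ft_force: [-0.7, -1.0, -0.1]
finger_gap: 85.0
grip_force: 0.6
time: 7.05
tool_pos: [521.5, -217.8, -11.1]
tcp_rot: [180.0, 0.0, 92.3]
ft_force: [1.3, -2.5, -1.6]
finger_gap: 85.3
grip_force: 1.2
```

```bash
python3 -m jog '[[0,0,0,1,0,0,-1],[0,0,0,0,0,0,-1]]';  python3 -m jog '[[0,0,0,1,0,0,-1],[0,0,0,0,0,0,-1]]'
```

```text
time: 7.25
tool_pos: [521.7, -217.7, -10.8]
tcp_rot: [180.0, 0.1, 92.3]
ft_force: [-0.4, -6.2, 0.1]
finger_gap: 85.4
grip_force: 3.1
time: 7.45
tool_pos: [521.8, -217.6, -10.5]
tcp_rot: [179.9, 0.2, 92.3]
ft_force: [0.2, -9.8, -1.5]
finger_gap: 85.3
grip_force: 4.9
```

```bash
python3 -m jog '[[0,0,0,0,0,-1.5,-1],[0,0,0,0,0,-1.5,-1],[0,0,0,0,0,-1.5,-1],[0,0,0,0,0,-1.5,-1]]'; python3 -m jog '[[0,0,0,-0.2,0,-1.5,-1],[0,0,0,-0.2,0,-1.5,-1],[0,0,0,0,0,-1,-1],[0,0,0,0,0,0,-1]]'
python3 - <<'E'
from h import *
s=r.snapshot("side"); crop(s,230,120,140,130,4,"s2.png")
E
```

```text
time: 7.85
tool_pos: [521.8, -217.6, -4.5]
tcp_rot: [179.9, 0.2, 92.3]
ft_force: [0.5, -9.6, -0.7]
finger_gap: 85.1
grip_force: 4.6
time: 8.25
tool_pos: [521.7, -217.5, -0.6]
tcp_rot: [179.9, 0.1, 92.3]
ft_force: [-0.6, -7.6, -0.5]
finger_gap: 85.3
grip_force: 3.6
```

View pics/s2.png

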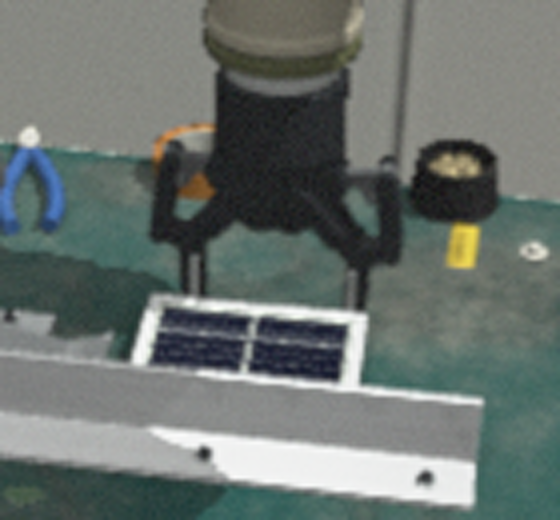

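Run:
```python
from h import *
s=r.snapshot("side")
for z in(12,22):
  for p in((588,-205),(458,-210)):
    q=proj(s,[*p,z]);print(z,p,(q-[230,120])*4)
for p in((586,-106,45),(522,-109,45)):print((proj(s,p)-[230,120])*4)
```

```text
12 (588, -205) [161.99161304 302.08722084]
12 (458, -210) [376.10004135 323.87933633]
22 (588, -205) [161.80426902 288.57139901]
22 (458, -210) [377.19852013 310.20924444]
[123.87268011 354.63155322]
[239.46791177 366.43066101]
```

The side view puts the module's near-side edge at crop rows ~294–312, where about 302–324 would mean flat. The edge is about 8–10 mm up, so I'll continue along the arc.

```bash
python3 -m jog '[[0,0,0,0.1,0,-2,-1],[0,0,0,0.1,0,-2,-1],[0,0,0,0.1,0,-2,-1],[0,0,0,0.1,0,-2,-1],[0,0,0,0.2,0,-2,-1]]'; python3 -m jog '[[0,0,0,0.2,0,-2,-1],[0,0,0,0.2,0,-2,-1],[0,0,0,0.3,0,-2,-1],[0,0,0,0.3,0,-2,-1],[0,0,0,0.3,0,-2,-1]]'
```

```text
time: 8.85
tool_pos: [521.6, -216.6, 9.3]
tcp_rot: [180.0, 0.1, 92.3]
ft_force: [-0.0, -5.7, 0.5]
finger_gap: 85.5
grip_force: 2.8
time: 9.35
tool_pos: [521.5, -214.7, 19.2]
tcp_rot: [180.0, 0.0, 92.3]
ft_force: [0.1, -5.7, 0.4]
finger_gap: 85.2
grip_force: 2.4
```

```bash
python3 -m jog '[[0,0,0,0.8,0,-2,-1],[0,0,0,0.8,0,-2,-1],[0,0,0,0.8,0,-2,-1],[0,0,0,0.8,0,-2,-1],[0,0,0,0.8,0,-2,-1]]'
python3 - <<'E'
from h import *
s=r.snapshot("side"); crop(s,230,120,140,130,4,"s3.png")
E
```

```text
time: 9.85
tool_pos: [521.5, -211.2, 29.6]
tcp_rot: [179.9, 0.1, 92.3]
ft_force: [-0.2, -7.6, 1.8]
finger_gap: 85.6
grip_force: 3.8
```

View pics/s3.png

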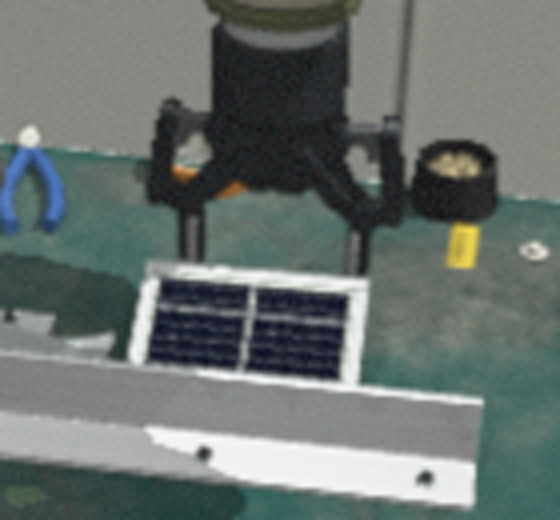

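The side view shows the module clearly tilted against the fence, its raised edge along crop (150,270)–(367,287). I'll keep following the arc.

```bash
python3 -m jog '[[0,0,0,0.8,0,-2,-1],[0,0,0,0.8,0,-2,-1],[0,0,0,0.8,0,-2,-1],[0,0,0,0.8,0,-2,-1],[0,0,0,0.8,0,-2,-1]]';python3 -m jog '[[0,0,0,1,0,-2,-1],[0,0,0,1,0,-2,-1],[0,0,0,1.1,0,-2,-1],[0,0,0,1.1,0,-2,-1],[0,0,0,1.2,0,-2,-1]]';python3 -m jog '[[0,0,0,1.4,0,-2,-1],[0,0,0,1.4,0,-2,-1],[0,0,0,1.5,0,-2,-1],[0,0,0,1.5,0,-2,-1],[0,0,0,1.6,0,-2,-1]]'
```

```text
time: 10.4
tool_pos: [521.3, -206.7, 39.4]
tcp_rot: [180.0, 0.1, 92.3]
ft_force: [0.3, -4.9, 1.0]
finger_gap: 85.0
grip_force: 2.5
time: 10.9
tool_pos: [520.8, -200.6, 49.0]
tcp_rot: [180.0, -0.0, 92.3]
ft_force: [1.9, -4.6, 1.9]
finger_gap: 85.4
grip_force: 2.0
time: 11.4
tool_pos: [520.0, -192.8, 58.6]
tcp_rot: [-179.9, -0.1, 92.3]
ft_force: [0.8, -2.1, 0.6]
finger_gap: 85.2
grip_force: 0.8
```

```bash
python3 -m jog '[[0,0,0,2,0,-1.8,-1],[0,0,0,2,0,-1.8,-1],[0,0,0,2.1,0,-1.8,-1],[0,0,0,2.1,0,-1.8,-1],[0,0,0,2.1,0,-1.8,-1]]';python3 -m jog '[[0,0,0,2.4,0,-1.6,-1],[0,0,0,2.4,0,-1.6,-1],[0,0,0,2.5,0,-1.5,-1],[0,0,0,2.6,0,-1.5,-1],[0,0,0,2.6,0,-1.5,-1]]'
python3 - <<'E'
from h import *
s=r.snapshot("side"); crop(s,230,120,140,130,4,"s4.png")
E
```

```text
time: 11.9
tool_pos: [519.9, -182.8, 67.9]
tcp_rot: [-180.0, -0.0, 92.3]
ft_force: [0.4, -0.9, 1.4]
finger_gap: 85.5
grip_force: 0.5
time: 12.4
tool_pos: [519.6, -170.6, 75.9]
tcp_rot: [180.0, 0.0, 92.3]
ft_force: [-0.5, -2.9, 2.7]
finger_gap: 85.5
grip_force: 1.8
```

View pics/s4.png

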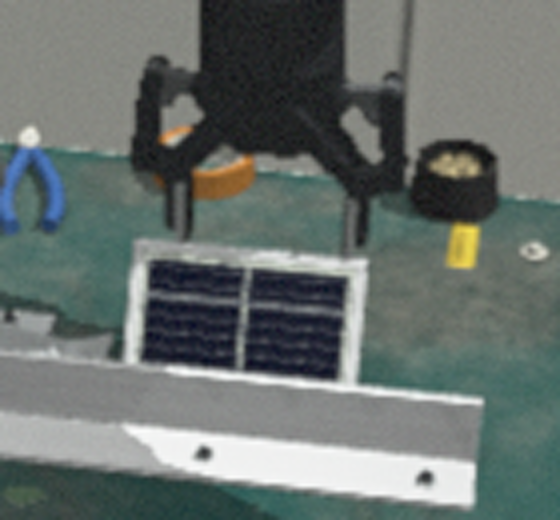

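The side view shows it at about 65°, its raised edge along crop (135,243)–(368,262), leaning on the fingers. I'll finish the push slowly.

```bash
python3 -m jog '[[0,0,0,2.5,0,-1,-1],[0,0,0,2.5,0,-1,-1],[0,0,0,2.5,0,-1,-1],[0,0,0,2.5,0,-0.8,-1],[0,0,0,2.5,0,-0.8,-1]]';python3 -m jog '[[0,0,0,2.2,0,-0.6,-1],[0,0,0,2.2,0,-0.6,-1],[0,0,0,2,0,-0.4,-1],[0,0,0,2,0,-0.2,-1],[0,0,0,2,0,-0.2,-1]]';python3 -m jog '[[0,0,0,1.5,0,0,-1],[0,0,0,1.5,0,0,-1],[0,0,0,1.5,0,0,-1],[0,0,0,1.5,0,0,-1],[0,0,0,1.5,0,0,-1]]'
```

```text
time: 12.95
tool_pos: [519.5, -158.7, 81.1]
tcp_rot: [179.9, 0.1, 92.3]
ft_force: [-1.7, -3.5, 8.3]
finger_gap: 85.3
grip_force: 4.7
time: 13.45
tool_pos: [519.3, -148.7, 84.0]
tcp_rot: [179.9, 0.1, 92.3]
ft_force: [-3.7, -3.9, 15.7]
finger_gap: 85.5
grip_force: 8.0
time: 13.95
tool_pos: [519.4, -141.8, 85.3]
tcp_rot: [179.9, 0.2, 92.3]
ft_force: [-9.6, -5.0, 23.5]
finger_gap: 85.4
grip_force: 12.4
```

```bash
python3 -m jog '[[0,0,0,0,0,-1,-1],[0,0,0,0,0,-0.8,-1],[0,0,0,0,0,0,-1]]'
python3 - <<'E'
from h import *
s=r.snapshot("side"); a=s["pixels"][120:250,230:370,::-1]
t=r.snapshot("top"); b=t["pixels"][190:290,240:380,::-1]
f=lambda i:cv2.resize(i,None,fx=2.8,fy=2.8,interpolation=cv2.INTER_CUBIC)
A,B=f(a),f(b);C=np.zeros((A.shape[0],A.shape[1]+B.shape[1],3),np.uint8);C[:,:A.shape[1]]=A;C[:B.shape[0],A.shape[1]:]=B;cv2.imwrite("pics/c5.png",C);print(C.shape)
E
```

```text
time: 14.25
tool_pos: [519.1, -140.7, 85.7]
tcp_rot: [179.9, 0.1, 92.3]
ft_force: [-3.3, -3.5, 13.4]
finger_gap: 85.3
grip_force: 6.7
(364, 784, 3)
```

View pics/c5.png

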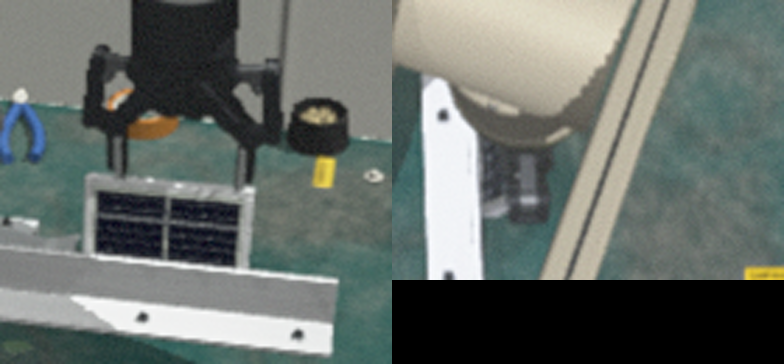

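The picture shows the module nearly upright, its top edge from crop (90,177) to (252,192), with the fingers at that edge. I'll work out its lean from this.

Run:
```python
from h import *
s=r.snapshot("side")
for q in((90,177),(252,190)):
  for z in(98,101):print(z,np.round(ray(s,np.array(q)/2.8+[230,120],z),1))
print([np.round((proj(s,p)-[230,120])*2.8) for p in((586,-106,45),(390,-114,45))])
```

```text
98 [ 587.4 -127.2   98. ]
101 [ 586.2 -122.8  101. ]
98 [ 463.  -135.7   98. ]
101 [ 462.6 -131.3  101. ]
[array([ 87., 248.]), array([340., 275.])]
```

```bash
python3 -m jog '[[0,0,0,1.2,0,-0.4,-1],[0,0,0,1.2,0,-0.4,-1],[0,0,0,1.2,0,-0.4,-1],[0,0,0,1.2,0,-0.3,-1]]';python3 -m jog '[[0,0,0,1.2,0,-0.2,-1],[0,0,0,1.2,0,-0.2,-1],[0,0,0,1.2,0,-0.1,-1],[0,0,0,0,0,0,-1]]'
```

```text
time: 14.8
tool_pos: [518.8, -135.4, 86.5]
tcp_rot: [179.9, 0.0, 92.3]
ft_force: [-0.7, -1.3, 8.0]
finger_gap: 85.8
grip_force: 4.0
time: 15.2
tool_pos: [518.6, -131.6, 86.8]
tcp_rot: [179.9, -0.0, 92.3]
ft_force: [-1.6, -0.3, 8.1]
finger_gap: 85.8
grip_force: 3.8
```

```bash
python3 -m jog '[[0,0,0,1,0,-0.3,-1],[0,0,0,1,0,-0.3,-1],[0,0,0,0,0,0,-1]]';python3 -m jog '[[0,0,0,1,0,-0.2,-1],[0,0,0,1,0,0,-1],[0,0,0,0,0,0,-1]]'
python3 - <<'E'
from h import *
s=r.snapshot("side"); a=s["pixels"]
cv2.imwrite("pics/raw.png",a[:,:,::-1])
# white rim top edge profile at columns between fingers
for c in (265,285,300,318):print(c,[tuple(int(v) for v in a[y,c]) for y in range(178,196,1)])
E
```

```text
time: 15.5
tool_pos: [518.4, -129.5, 87.0]
tcp_rot: [179.9, -0.0, 92.3]
ft_force: [0.1, -0.8, 4.5]
finger_gap: 85.7
grip_force: 2.8
time: 15.8
tool_pos: [518.3, -127.7, 87.1]
tcp_rot: [179.9, -0.0, 92.3]
ft_force: [1.8, -0.3, 5.5]
finger_gap: 85.5
grip_force: 2.6
265 [(85, 113, 105), (78, 109, 105), (78, 109, 103), (75, 110, 106), (74, 107, 101), (84, 113, 106), (129, 143, 138), (168, 170, 167), (160, 163, 163), (135, 138, 136), (129, 132, 131), (128, 132, 124), (113, 119, 113), (44, 44, 48), (17, 24, 31), (15, 19, 27), (12, 14, 24), (31, 33, 41)]
285 [(102, 118, 110), (101, 118, 109), (103, 121, 113), (104, 123, 115), (98, 119, 110), (99, 119, 111), (86, 112, 103), (103, 124, 119), (141, 150, 146), (165, 170, 168), (161, 164, 165), (130, 133, 131), (130, 132, 131), (126, 131, 124), (115, 119, 113), (42, 45, 48), (25, 28, 37), (12, 13, 28)]
300 [(95, 111, 104), (82, 104, 95), (92, 106, 100), (92, 108, 102), (87, 109, 104), (83, 107, 101), (78, 105, 100), (91, 113, 106), (95, 111, 107), (115, 125, 120), (162, 166, 165), (163, 165, 164), (150, 151, 151), (138, 140, 139), (141, 145, 140), (127, 135, 127), (67, 67, 70), (32, 33, 46)]
318 [(37, 39, 36), (32, 35, 32), (33, 33, 33), (39, 41, 43), (31, 36, 39), (42, 42, 43), (36, 39, 39), (31, 31, 33), (28, 33, 32), (42, 44, 45), (98, 103, 99), (182, 187, 184), (231, 233, 232), (226, 227, 227), (171, 172, 171), (161, 164, 163), (170, 173, 173), (148, 151, 150)]
```

Run:
```python
from h import *
s=r.snapshot("side")
for th in(75,80,84,87,90):
  c,n=np.cos(np.radians(th)),np.sin(np.radians(th)); d=100*c+12*n
  for x in(560,530):
    yf=-103.9-(645.3-x)*.04
    print(th,x,"back",proj(s,[x,yf-d,100*n]),"front",proj(s,[x,yf-100*c,100*n+12*c]),"fence",proj(s,[x,yf,45]))
```

```text
75 560 back [276.27233916 180.88009175] front [275.10774193 182.53600488] fence [272.64250662 209.82340475]
75 530 back [289.86491362 182.17076254] front [288.86469808 183.8517244 ] fence [286.21007897 211.26620736]
80 560 back [275.44297364 182.1891039 ] front [274.23726934 184.33174923] fence [272.64250662 209.82340475]
80 530 back [289.14969339 183.49800131] front [288.1043991  185.66813083] fence [286.21007897 211.26620736]
84 560 back [274.7537754  183.50292098] front [273.52199715 186.03060352] fence [272.64250662 209.82340475]
84 530 back [288.55019238 184.82777865] front [287.47456363 187.38480582] fence [286.21007897 211.26620736]
87 560 back [274.22406499 184.6423304 ] front [272.97698029 187.45443679] fence [272.64250662 209.82340475]
87 530 back [288.08646463 185.97993602] front [286.99169674 188.82271727] fence [286.21007897 211.26620736]
90 560 back [273.68504696 185.91201537] front [272.42648096 189.00345907] fence [272.64250662 209.82340475]
90 530 back [287.61207298 187.2630112 ] front [286.50144468 190.38639378] fence [286.21007897 211.26620736]
```

Run:
```python
import cv2,numpy as np
a=cv2.imread("pics/raw.png")
for c in(345,286):print(c,[(y,int(a[y,c-1:c+2].mean())) for y in range(204,226)])
```

```text
345 [(204, 108), (205, 110), (206, 108), (207, 106), (208, 99), (209, 93), (210, 91), (211, 89), (212, 86), (213, 86), (214, 88), (215, 90), (216, 94), (217, 96), (218, 132), (219, 205), (220, 230), (221, 139), (222, 128), (223, 129), (224, 129), (225, 128)]
286 [(204, 32), (205, 40), (206, 35), (207, 29), (208, 32), (209, 43), (210, 33), (211, 49), (212, 122), (213, 214), (214, 232), (215, 145), (216, 133), (217, 135), (218, 134), (219, 135), (220, 135), (221, 140), (222, 137), (223, 138), (224, 139), (225, 137)]
```

```bash
python3 -m jog '[[0,0,0,1.2,0,0,-1],[0,0,0,1.2,0,0,-1],[0,0,0,0,0,0,-1]]';python3 -m jog '[[0,0,0,1.2,0,0,-1],[0,0,0,1.2,0,0,-1],[0,0,0,0,0,0,-1]]';python3 -m jog '[[0,0,0,1.2,0,0,-1],[0,0,0,1.2,0,0,-1],[0,0,0,0,0,0,-1]]'
cat > edge.py <<'E'
from h import *
s=r.snapshot("side");a=s["pixels"].mean(2)
for c in(270,285,297):print(c,[int(v) for v in a[182:196,c-1:c+2].mean(1)])
E
python3 edge.py
```

```text
time: 16.2
tool_pos: [518.2, -125.2, 87.1]
tcp_rot: [179.9, -0.0, 92.3]
ft_force: [1.6, -0.1, 6.1]
finger_gap: 85.0
grip_force: 2.7
time: 16.5
tool_pos: [518.1, -122.8, 87.1]
tcp_rot: [179.9, -0.0, 92.3]
ft_force: [2.3, -0.0, 5.8]
finger_gap: 85.2
grip_force: 2.7
time: 16.8
tool_pos: [517.9, -120.4, 87.0]
tcp_rot: [179.9, -0.0, 92.3]
ft_force: [1.7, -0.0, 5.7]
finger_gap: 85.5
grip_force: 2.5
270 [89, 89, 91, 91, 99, 105, 125, 159, 136, 134, 109, 61, 31, 32]
285 [112, 108, 104, 98, 104, 125, 161, 171, 164, 135, 129, 119, 101, 44]
297 [103, 97, 99, 104, 103, 103, 121, 156, 169, 165, 144, 134, 126, 109]
```

```bash
python3 -m jog '[[0,0,0,1.2,0,0,-1],[0,0,0,1.2,0,0,-1],[0,0,0,0,0,0,-1]]'; python3 edge.py; python3 -m jog '[[0,0,0,0,0,-1,-1],[0,0,0,0,0,-1,-1],[0,0,0,0,0,0,-1]]';python3 edge.py
```

```text
time: 17.15
tool_pos: [517.7, -118.0, 86.9]
tcp_rot: [180.0, -0.0, 92.3]
ft_force: [3.3, 0.0, 4.9]
finger_gap: 85.5
grip_force: 2.5
270 [85, 86, 91, 93, 98, 102, 105, 125, 143, 131, 123, 109, 50, 30]
285 [112, 109, 104, 99, 103, 112, 136, 171, 173, 166, 136, 133, 113, 70]
297 [101, 99, 98, 101, 104, 102, 106, 128, 173, 173, 167, 137, 132, 112]
time: 17.5
tool_pos: [516.5, -118.2, 88.0]
tcp_rot: [-179.9, -0.0, 92.3]
ft_force: [-0.5, 0.2, 0.4]
finger_gap: 85.4
grip_force: 0.0
270 [91, 90, 92, 89, 92, 107, 128, 159, 166, 132, 131, 113, 66, 33]
285 [111, 109, 103, 99, 104, 109, 132, 174, 175, 166, 138, 129, 120, 98]
297 [100, 97, 97, 102, 104, 103, 104, 124, 163, 171, 179, 181, 135, 124]
```

```bash
python3 -m jog '[[0,0,0,0,0,-10,-1],[0,0,0,0,0,-40,-1],[0,0,8.5,0,0,-35,-1],[0,0,8.5,0,0,0,-1],[0,0,8.5,0,0,0,-1]]';python3 -m jog '[[0,0,8.5,0,0,0,-1],[0,0,8.5,0,0,0,-1],[0,0,8.5,0,0,0,-1],[0,0,8.5,0,0,0,-1],[0,0,8.5,0,0,0,-1]]';python3 -m jog '[[0,0,8.5,0,0,0,-1],[0,0,8.5,0,0,0,-1],[0,0,5,6.5,-3.5,0,-1],[0,0,0,0,0,0,-1]]';python3 edge.py
```

```text
time: 18.05
tool_pos: [518.5, -118.7, 176.4]
tcp_rot: [179.8, -0.0, 66.5]
ft_force: [-0.7, 0.6, 0.3]
finger_gap: 85.3
grip_force: 0.0
time: 18.55
tool_pos: [517.3, -118.3, 174.4]
tcp_rot: [180.0, -0.0, 24.0]
ft_force: [0.4, -0.4, -0.2]
finger_gap: 85.0
grip_force: 0.0
time: 18.95
tool_pos: [523.7, -113.8, 174.4]
tcp_rot: [180.0, -0.0, 2.3]
ft_force: [-0.5, 0.1, -0.4]
finger_gap: 85.3
grip_force: 0.0
270 [100, 102, 104, 107, 118, 190, 243, 244, 238, 147, 130, 112, 70, 31]
285 [111, 110, 104, 100, 103, 111, 169, 238, 242, 236, 170, 133, 123, 109]
297 [102, 98, 98, 103, 104, 104, 104, 154, 230, 241, 232, 179, 126, 119]
```

```bash
python3 -m jog '[[0,0,0,0,0,35,-1],[0,0,0,0,0,35,-1],[0,0,0,0,0,25,-0.6],[0,0,0,0,0,10,-0.2],[0,0,0,0,0,0,0.2]]' 20;python3 -m jog '[[0,0,0,0,0,0,0.4],[0,0,0,0,0,0,0.5],[0,0,0,0,0,0,0.55],[0,0,0,0,0,0,0.6],[0,0,0,0,0,0,0.65]]';python3 -m jog '[[0,0,0,0,0,0,0.7],[0,0,0,0,0,0,0.75],[0,0,0,0,0,0,0.8],[0,0,0,0,0,0,0.85]]'
```

```text
time: 19.5
tool_pos: [522.0, -113.7, 67.4]
tcp_rot: [-179.9, 0.2, 2.4]
ft_force: [-0.2, 0.1, 0.3]
finger_gap: 44.2
grip_force: 0.0
time: 20.0
tool_pos: [523.7, -114.1, 69.3]
tcp_rot: [180.0, -0.1, 2.3]
ft_force: [0.2, 0.3, -0.6]
finger_gap: 14.8
grip_force: 0.1
time: 20.4
tool_pos: [523.5, -113.9, 69.0]
tcp_rot: [-180.0, -0.0, 2.3]
ft_force: [-1.4, 1.3, 3.7]
finger_gap: 11.8
grip_force: 22.5
```

```bash
python3 -m jog '[[0,0,0,0,0,0,1],[0,0,0,0,0,-3,1],[0,0,0,0,1,-5,1],[0,0,0,0,5,-8,1],[0,0,0,0,15,-8,1]]' 35;python3 -m jog '[[0,0,0,0,25,0,1],[0,0,0,0,30,0,1],[0,0,-4,0,15,0,1],[0,0,-8.5,0,0,0,1],[0,0,-8.5,0,0,0,1]]'; python3 -m jog '[[0,0,-8.5,0,0,0,1],[0,0,-8.5,0,0,0,1],[0,0,-8.5,0,0,0,1],[0,0,-8.5,0,0,0,1],[0,0,-8.5,0,0,0,1]]'; python3 -m jog '[[0,0,-8.5,0,0,0,1],[0,0,-8.5,0,0,0,1],[0,0,-8.5,0,0,0,1],[0,0,-8.5,0,0,0,1],[0,0,-8.5,0,0,0,1]]'
```

```text
time: 20.9
tool_pos: [524.0, -134.8, 93.1]
tcp_rot: [-180.0, 0.0, 2.4]
ft_force: [-0.1, 0.7, -2.8]
finger_gap: 11.2
grip_force: 35.3
time: 21.4
tool_pos: [527.0, -207.2, 93.5]
tcp_rot: [179.9, -0.0, 23.5]
ft_force: [-0.0, 1.1, -2.0]
finger_gap: 11.0
grip_force: 35.2
time: 21.9
tool_pos: [527.1, -206.4, 93.5]
tcp_rot: [180.0, 0.0, 66.1]
ft_force: [0.2, 0.3, -2.3]
finger_gap: 11.8
grip_force: 35.2
time: 22.4
tool_pos: [527.1, -206.4, 93.5]
tcp_rot: [180.0, 0.1, 108.6]
ft_force: [0.4, 0.7, -2.3]
finger_gap: 11.5
grip_force: 35.2
```

```bash
python3 -m jog '[[0,0,-8.5,0,0,0,1],[0,0,-8.5,0,0,0,1],[0,0,-8.5,0,0,0,1],[0,0,-8.5,0,0,0,1],[0,0,-8.5,0,0,0,1]]'; python3 -m jog '[[0,0,-8.5,0,0,0,1],[0,0,-8.5,0,0,0,1],[0,0,-8.5,0,0,0,1],[0,0,-6,0,0,0,1],[0,0,0,0,0,0,1]]'
python3 - <<'E'
from h import *
print(r.sense()["joint_pos"])
s=r.snapshot("side"); a=s["pixels"][110:260,220:380,::-1]
t=r.snapshot("top"); b=t["pixels"][150:290,240:400,::-1]
f=lambda i:cv2.resize(i,(400,int(400*i.shape[0]/i.shape[1])),interpolation=cv2.INTER_CUBIC)
A,B=f(a),f(b);C=np.zeros((max(A.shape[0],B.shape[0]),800,3),np.uint8);C[:A.shape[0],:400]=A;C[:B.shape[0],400:]=B;cv2.imwrite("pics/c6.png",C)
E
```

```text
time: 22.9
tool_pos: [527.1, -206.4, 93.5]
tcp_rot: [-180.0, 0.1, 151.1]
ft_force: [0.5, 0.5, -2.3]
finger_gap: 11.3
grip_force: 35.2
time: 23.4
tool_pos: [527.1, -206.2, 93.4]
tcp_rot: [-180.0, 0.0, -177.6]
ft_force: [-0.4, -0.0, -1.9]
finger_gap: 11.4
grip_force: 35.2
[-2.65419844e+01  8.42718876e+00  9.90563511e+01 -2.01204816e-02
  7.24672823e+01 -1.18909290e+02]
```

Run:
```python
import numpy as np
from scipy.spatial.transform import Rotation as R
C=R.from_euler('y',-180,degrees=True)*R.from_euler('z',90,degrees=True)*R.from_euler('x',180,degrees=True)
for a in(0,30,50,65,75):
  for j1 in(-26,-20):
   for fa in (105,115):
    T=R.from_euler('x',a,degrees=True)*R.from_euler('xyz',[180,0,182.3],degrees=True)
    w=(R.from_euler('z',j1,degrees=True)*R.from_euler('y',fa,degrees=True)).inv()*T*C.inv()
    print(a,j1,fa,np.round(w.as_euler('ZYZ',degrees=True)))
```

```text
0 -26 105 [   0.   75. -118.]
0 -26 115 [   0.   65. -118.]
0 -20 105 [   0.   75. -112.]
0 -20 115 [   0.   65. -112.]
30 -26 105 [  27.   89. -122.]
30 -26 115 [  27.   80. -127.]
30 -20 105 [  28.   87. -117.]
30 -20 115 [  29.   78. -122.]
50 -26 105 [  44.   99. -121.]
50 -26 115 [  44.   92. -128.]
50 -20 105 [  46.   95. -117.]
50 -20 115 [  46.   88. -124.]
65 -26 105 [  58.  106. -118.]
65 -26 115 [  56.  100. -126.]
65 -20 105 [  60.  101. -115.]
65 -20 115 [  59.   96. -123.]
75 -26 105 [  68.  110. -115.]
75 -26 115 [  65.  106. -124.]
75 -20 105 [  70.  105. -113.]
75 -20 115 [  68.  101. -122.]
```

```bash
python3 -m jog '[[-8.5,0,0,0,0,0,1],[-8.5,0,0,0,0,0,1],[-8.5,0,0,0,0,0,1]]'; python3 -m jog '[[-8.5,0,0,0,0,0,1],[-8.5,0,0,0,0,0,1],[-8.5,0,0,0,0,0,1],[-8.5,0,0,0,0,0,1],[0,0,0,0,0,0,1]]'; python3 -c "
from bench import r;s=r.sense();print(s['tool_pos'],s['tcp_rot'],s['joint_pos'])
from scipy.spatial.transform import Rotation as R
print(R.from_euler('xyz',s['tcp_rot'],degrees=True).as_matrix().round(3))"
```

```text
time: 23.8
tool_pos: [528.3, -205.8, 94.8]
tcp_rot: [154.3, 0.2, -177.8]
ft_force: [-0.1, -0.0, -1.8]
finger_gap: 11.7
grip_force: 35.7
time: 24.3
tool_pos: [523.4, -204.4, 84.6]
tcp_rot: [119.7, -0.7, -178.0]
ft_force: [-1.7, 1.2, -3.4]
finger_gap: 11.6
grip_force: 35.8
[ 523.36226685 -204.35429123   84.58524822] [ 119.71490983   -0.73716292 -177.9617293 ] [ -48.05486213   48.37557998   67.61423991   36.76287887  112.6639534
 -140.87772532]
[[-0.999 -0.006 -0.037]
 [-0.036  0.496  0.868]
 [ 0.013  0.868 -0.496]]
```

```bash
python3 -m jog '[[0,0,0,0,-4.5,9.8,1],[0,0,0,0,-4.5,9.8,1],[0,0,0,0,-4.5,9.8,1],[0,0,0,0,-4.5,9.8,1],[0,0,0,0,0,0,1]]'; python3 -c "
from bench import r;s=r.sense();print(s['tool_pos'],s['tcp_rot'],s['joint_pos'])"
```

```text
time: 24.8
tool_pos: [525.8, -178.5, 57.1]
tcp_rot: [120.5, -0.0, -177.6]
ft_force: [-0.1, -0.0, -2.7]
finger_gap: 11.3
grip_force: 35.8
[ 525.8131513  -178.48576039   57.11946487] [ 1.20528258e+02 -3.51411189e-02 -1.77587077e+02] [ -46.42752587   48.03777898   71.00014716   36.74623197  108.70013513
 -142.5686124 ]
```

```bash
python3 -m jog '[[0,0,0,0,-3,1.8,1],[0,0,0,0,-3,1.8,1],[0,0,0,0,-3,1.8,1],[0,0,0,0,-1.7,1,1],[0,0,0,0,0,0,1]]';python3 -m jog '[[0,0,0,0,-0.86,0.5,1],[0,0,0,0,-0.86,0.5,1],[0,0,0,0,0,0,1]]';python3 -m jog '[[0,0,0,0,-0.86,0.5,1],[0,0,0,0,-0.86,0.5,1],[0,0,0,0,0,0,1]]'
```

```text
time: 25.3
tool_pos: [525.9, -180.2, 44.4]
tcp_rot: [120.5, -0.0, -177.7]
ft_force: [0.2, -0.2, -2.2]
finger_gap: 11.8
grip_force: 35.9
time: 25.6
tool_pos: [526.0, -180.2, 42.7]
tcp_rot: [120.5, -0.0, -177.7]
ft_force: [0.1, 0.1, -1.7]
finger_gap: 11.2
grip_force: 35.9
time: 25.9
tool_pos: [526.0, -180.2, 40.7]
tcp_rot: [120.5, -0.0, -177.7]
ft_force: [-0.1, 0.0, -1.5]
finger_gap: 11.2
grip_force: 35.9
```

```bash
python3 -m jog '[[0,0,0,0,-0.86,0.5,1],[0,0,0,0,0,0,1]]';python3 -m jog '[[0,0,0,0,-0.86,0.5,1],[0,0,0,0,0,0,1]]'
```

```text
time: 26.1
tool_pos: [526.1, -180.3, 40.2]
tcp_rot: [120.5, 0.0, -177.7]
ft_force: [-0.8, -1.0, 0.7]
finger_gap: 11.4
grip_force: 36.2
time: 26.3
tool_pos: [526.2, -180.5, 39.9]
tcp_rot: [120.5, 0.0, -177.7]
ft_force: [-1.3, -1.5, 5.4]
finger_gap: 11.1
grip_force: 36.7
```

```bash
python3 -m jog '[[0,0,0,0,0.7,-0.4,1],[0,0,0,0,0,0,0.74],[0,0,0,0,0,0,0.72],[0,0,0,0,0,0,0.7]]'; python3 -m jog '[[0,0,0,0,1.5,0,0.65],[0,0,0,0,1.5,0,0.57],[0,0,0,0,1.5,0,0.5]]';python3 edge.py
```

```text
time: 26.7
tool_pos: [526.1, -180.3, 39.4]
tcp_rot: [120.5, -0.0, -177.7]
ft_force: [0.1, -1.0, -0.4]
finger_gap: 12.6
grip_force: 0.4
time: 27.0
tool_pos: [525.9, -177.6, 43.4]
tcp_rot: [120.5, -0.0, -177.7]
ft_force: [0.4, 0.4, -1.7]
finger_gap: 21.2
grip_force: 0.4
270 [150, 140, 149, 151, 150, 151, 159, 152, 147, 146, 148, 146, 152, 150]
285 [136, 161, 156, 150, 149, 150, 148, 149, 149, 148, 149, 149, 150, 148]
297 [68, 73, 72, 80, 88, 88, 87, 99, 123, 137, 123, 138, 192, 203]
```

```bash
python3 -m jog '[[0,0,0,0,2.1,0,0.4],[0,0,0,0,2.1,0,0.3],[0,0,0,0,2.1,0,0.2],[0,0,0,0,2.1,0,0.1],[0,0,0,0,2.1,0,0]]'; python3 -m jog '[[0,0,0,0,2.1,0,-0.1],[0,0,0,0,2.1,0,-0.2],[0,0,0,0,2.1,0,-0.3],[0,0,0,0,2.1,0,-0.4],[0,0,0,0,2.1,0,-0.5]]';python3 -m jog '[[0,0,0,0,2.1,0,-0.6],[0,0,0,0,2.1,0,-0.7],[0,0,0,0,2.1,0,-0.8],[0,0,0,0,2.1,0,-0.9],[0,0,0,0,2.1,0,-1]]'
```

```text
time: 27.55
tool_pos: [525.8, -172.5, 52.8]
tcp_rot: [120.5, 0.0, -177.7]
ft_force: [0.1, 0.2, -0.4]
finger_gap: 42.8
grip_force: 0.4
time: 28.05
tool_pos: [525.5, -167.2, 61.8]
tcp_rot: [120.5, 0.0, -177.7]
ft_force: [0.2, -0.2, -0.6]
finger_gap: 64.2
grip_force: 0.4
time: 28.55
tool_pos: [525.3, -161.9, 70.8]
tcp_rot: [120.5, -0.0, -177.7]
ft_force: [0.1, 0.2, 0.1]
finger_gap: 85.5
grip_force: 0.4
```

```bash
python3 -m jog '[[3,0,0,0,-1.3,2.2,-1],[3,0,0,0,-1.3,2.2,-1],[3,0,0,0,-1.3,2.2,-1],[3,0,0,0,-1.3,2.2,-1],[3,0,0,0,-1.3,2.2,-1]]'; python3 -m jog '[[3,0,0,0,-1.3,2.2,-1],[3,0,0,0,-1.3,2.2,-1],[3,0,0,0,-1.3,2.2,-1],[0,0,0,0,0,0,-1]]'
cat > tip.py <<'E'
from h import *
from scipy.spatial.transform import Rotation as R
q=r.sense();M=R.from_euler('xyz',q['tcp_rot'],degrees=True).as_matrix()
print("lower tip",(q['tool_pos']+M@[0,-42.7,-13]).round(1),"upper",(q['tool_pos']+M@[0,42.7,-13]).round(1),"a",180-q['tcp_rot'][0],q['ft_force'].round(1))
E
python3 tip.py
```

```text
time: 29.05
tool_pos: [525.1, -157.1, 59.1]
tcp_rot: [135.6, 0.0, -177.7]
ft_force: [0.8, -0.8, -0.4]
finger_gap: 85.2
grip_force: 0.4
time: 29.45
tool_pos: [525.5, -155.0, 52.5]
tcp_rot: [144.6, 0.1, -177.6]
ft_force: [0.8, 0.3, 0.2]
finger_gap: 85.2
grip_force: 0.5
lower tip [ 527.3 -197.3   38.3] upper [ 524.3 -127.8   87.8] a 35.39046619329005 [0.8 0.3 0.2]
```

```bash
python3 -m jog '[[0,0,0,0,0.8,0.6,-1],[0,0,0,0,0.8,0.6,-1],[0,0,0,0,0.8,0.6,-1],[0,0,0,0,0.8,0.6,-1],[0,0,0,0,0.8,0.6,-1]]'; python3 tip.py;python3 -m jog '[[0,0,0,0,0.8,0.6,-1],[0,0,0,0,0.8,0.6,-1],[0,0,0,0,0.8,0.6,-1],[0,0,0,0,0,0,-1]]';python3 tip.py
```

```text
time: 29.95
tool_pos: [524.7, -150.6, 51.0]
tcp_rot: [144.5, -0.0, -177.7]
ft_force: [0.6, -0.1, -0.1]
finger_gap: 85.6
grip_force: 0.5
lower tip [ 526.4 -192.9   36.8] upper [ 523.6 -123.4   86.4] a 35.535255725056174 [ 0.6 -0.1 -0.1]
time: 30.35
tool_pos: [524.7, -147.3, 51.2]
tcp_rot: [144.5, -0.0, -177.7]
ft_force: [0.2, -0.7, -1.0]
finger_gap: 85.5
grip_force: 0.4
lower tip [ 526.4 -189.6   37. ] upper [ 523.6 -120.2   86.6] a 35.50962018709768 [ 0.2 -0.7 -1. ]
```

```bash
cat > w.py <<'E'
from h import *
s=r.snapshot("side");hsv=cv2.cvtColor(s["pixels"],cv2.COLOR_RGB2HSV)
m=((hsv[...,1]<45)&(hsv[...,2]>115)).astype(np.uint8);m[:150]=0;m[250:]=0;m[:,:225]=0;m[:,370:]=0
print("\n".join("%d %s"%(y,"".join("#" if v else "." for v in m[y,250:350:2])) for y in range(172,222,2)))
for t in(5,10,20,30):
  c,n=np.cos(np.radians(t)),np.sin(np.radians(t))
  print(t,[np.round(proj(s,[x,-108-0-100*c,100*n+12*c]),0) for x in(590,460)])
E
python3 w.py
```

```text
172 ................#.................................
174 ..............####................................
176 .............####..........#......................
178 ............##.#..#...............................
180 ...........#...##.#...............................
182 ..........##...####.........................#.....
184 .........##########........................###....
186 .........##########....##########........#####....
188 .........##########....###############.###########
190 .........##########...################...#########
192 .........#############################...#######..
194 ........##########################################
196 ........##########################################
198 ........######################################.###
200 ........#############################.######.#####
202 ........#############################.#####...####
204 ..##....#############################..###..######
206 ####...##############################..#####.#####
208 ###....#########..###################...###.......
210 ######.#########..#######..##########.....#.......
212 #########################..#########..............
214 ####################################..............
216 ######################################............
218 ################################################..
220 ##################################################
5 [array([270., 192.]), array([323., 198.])]
10 [array([270., 189.]), array([323., 196.])]
20 [array([269., 185.]), array([324., 191.])]
30 [array([268., 181.]), array([324., 188.])]
```

```bash
python3 -m jog '[[0,0,0,0,-1.3,0.9,-1],[0,0,0,0,-1.3,0.9,-1],[0,0,0,0,-1.3,0.9,-1],[0,0,0,0,-1.3,0.9,-1],[0,0,0,0,-1.3,0.9,-1]]'; python3 tip.py;python3 -m jog '[[0,0,0,0,-1.3,0.9,-1],[0,0,0,0,-1.3,0.9,-1],[0,0,0,0,-1.3,0.9,-1],[0,0,0,0,-1.3,0.9,-1],[0,0,0,0,-1.3,0.9,-1]]';python3 tip.py;python3 w.py
```

```text
time: 30.9
tool_pos: [524.8, -150.3, 43.6]
tcp_rot: [144.5, -0.0, -177.7]
ft_force: [0.5, -0.7, -0.4]
finger_gap: 85.5
grip_force: 0.5
lower tip [ 526.5 -192.6   29.4] upper [ 523.7 -123.1   79. ] a 35.5056456387789 [ 0.5 -0.7 -0.4]
time: 31.4
tool_pos: [524.9, -152.9, 36.2]
tcp_rot: [144.5, -0.0, -177.7]
ft_force: [-0.6, -0.5, -1.3]
finger_gap: 85.3
grip_force: 0.5
lower tip [ 526.6 -195.2   22. ] upper [ 523.8 -125.7   71.6] a 35.502996314036324 [-0.6 -0.5 -1.3]
172 ................##................................
174 ..............####................................
176 .............###...........#......................
178 ............#.#.#.................................
180 ..............#####..........................#....
182 ...............####.........................#.....
184 ...............##.#....#....................##....
186 ..........##....#.#......................#####....
188 ..........#########....#................##########
190 .........##########....##############...##########
192 .........##########....###############.#.#######..
194 .........##########...
[... 226 characters left out ...]
###############..####.
204 ..##....#############################..###...#####
206 ####....#############################..##....#####
208 ###....##############################..####.......
210 ######.#########..###################....##.......
212 #########################..#########..............
214 ####################################..............
216 ######################################............
218 #################################################.
220 ##################################################
5 [array([270., 192.]), array([323., 198.])]
10 [array([270., 189.]), array([323., 196.])]
20 [array([269., 185.]), array([324., 191.])]
30 [array([268., 181.]), array([324., 188.])]
```

```bash
python3 -m jog '[[2.7,0,0,0,-3.1,1.7,-0.9],[2.7,0,0,0,-3.1,1.7,-0.8],[2.7,0,0,0,-3.1,1.7,-0.7],[2.7,0,0,0,-3.1,1.7,-0.6],[2.7,0,0,0,-3.1,1.7,-0.5]]';python3 -m jog '[[0,0,0,0,0,0,-0.5]]'
cat > tip.py <<'E'
from h import *
from scipy.spatial.transform import Rotation as R
q=r.sense();M=R.from_euler('xyz',q['tcp_rot'],degrees=True).as_matrix();g=q['finger_gap'];b=13*(g/85)**2
print("lower tip",(q['tool_pos']+M@[0,-g/2,-b]).round(1),"upper",(q['tool_pos']+M@[0,g/2,-b]).round(1),"a",180-q['tcp_rot'][0],q['ft_force'].round(1))
E
python3 tip.py; python3 w.py|head -14
```

```text
time: 31.95
tool_pos: [526.0, -164.3, 21.8]
tcp_rot: [158.3, 0.1, -177.7]
ft_force: [-1.3, -3.1, 0.5]
finger_gap: 64.0
grip_force: 1.7
time: 32.05
tool_pos: [525.9, -163.9, 22.0]
tcp_rot: [158.3, 0.1, -177.7]
ft_force: [-2.3, -10.0, 1.1]
finger_gap: 64.1
grip_force: 4.2
lower tip [ 527.2 -196.4   17.1] upper [ 524.8 -136.9   40.7] a 21.66229622933622 [ -2.3 -10.    1.1]
172 ................##...........###..................
174 .............#####................................
176 .............####..........#......................
178 ...........................#......................
180 ...............###................................
182 ...........#...###................................
184 ..........#...###............................#....
186 ................#...........................##....
188 .........#########.....................##..#######
190 .........##########.....############....#####.####
192 .........##########....###############...#######..
194 .........##########....###############..##########
196 .........##########....###########################
198 ........###########....###########################
```

```bash
python3 -m jog '[[0,0,0,0,-1.4,-0.5,-0.5],[0,0,0,0,-0.8,1,-0.5],[0,0,0,0,-0.8,1,-0.5],[0,0,0,0,-0.8,1,-0.5],[0,0,0,0,-0.8,1,-0.5]]';python3 -m jog '[[0,0,0,0,-0.8,1,-0.5],[0,0,0,0,-0.8,1,-0.5],[0,0,0,0,-0.8,1,-0.5],[0,0,0,0,0,0,-0.5]]';python3 tip.py; python3 w.py|head -17
```

```text
time: 32.6
tool_pos: [525.7, -165.4, 16.2]
tcp_rot: [158.0, 0.0, -177.7]
ft_force: [0.6, -5.7, 0.5]
finger_gap: 64.3
grip_force: 2.2
time: 33.0
tool_pos: [525.5, -166.1, 12.4]
tcp_rot: [158.0, 0.0, -177.7]
ft_force: [0.4, -4.4, 0.9]
finger_gap: 64.0
grip_force: 2.1
lower tip [ 526.8 -198.5    7.3] upper [ 524.4 -139.2   31.2] a 22.001046574390926 [ 0.4 -4.4  0.9]
172 ................##...........#.#..................
174 .............#####................................
176 .............###..................................
178 .............#.#..................................
180 ...........#....#.................................
182 ...........#...###................................
184 ..............###...........................##....
186 ...............##...........................##....
188 .......................................##.########
190 ..........#######........................#########
192 .........##########.....########.........#######..
194 .........##########.....##############..##########
196 .........##########....###########################
198 .........##########....#######################.###
200 ........###########....###########################
202 ........###########....####################..####.
204 ..##....###########....##############..###..#####.
```

```bash
python3 -m jog '[[0,0,0,0,-0.5,0,-0.5],[0,0,0,0,-0.5,0,-0.5],[0,0,0,0,-0.5,0,-0.5],[0,0,0,0,-0.5,0,-0.5],[0,0,0,0,-0.5,0,-0.5]]';python3 tip.py;python3 -m jog '[[0,0,0,0,-0.5,0,-0.5],[0,0,0,0,-0.5,0,-0.5],[0,0,0,0,-0.5,0,-0.5],[0,0,0,0,-0.5,0,-0.5]]';python3 tip.py; python3 w.py|sed -n '9,15p'
```

```text
time: 33.55
tool_pos: [525.3, -168.1, 11.5]
tcp_rot: [158.0, -0.0, -177.7]
ft_force: [-0.4, 0.1, -0.7]
finger_gap: 64.2
grip_force: 0.5
lower tip [ 526.6 -200.6    6.3] upper [ 524.2 -141.1   30.4] a 22.035421334891623 [-0.4  0.1 -0.7]
time: 33.95
tool_pos: [525.6, -170.3, 10.9]
tcp_rot: [158.0, -0.0, -177.7]
ft_force: [0.5, 0.1, -1.0]
finger_gap: 64.5
grip_force: 0.5
lower tip [ 526.9 -202.9    5.8] upper [ 524.5 -143.2   29.9] a 22.00358262098672 [ 0.5  0.1 -1. ]
188 ..........................................########
190 .................................#......####.#####
192 ..........#########......................#######..
194 ..........#########....#########.......#########.#
196 .........##########....###########################
198 .........##########....#####################.#.###
200 .........##########....###########################
```

```bash
python3 -m jog '[[0,0,0,0,-0.5,0.2,-0.5],[0,0,0,0,-0.5,0.2,-0.5],[0,0,0,0,-0.5,0.2,-0.5],[0,0,0,0,-0.5,0.2,-0.5],[0,0,0,0,-0.5,0.2,-0.5]]';python3 tip.py;python3 -m jog '[[0,0,0,0,-0.5,0.2,-0.5],[0,0,0,0,-0.5,0.2,-0.5],[0,0,0,0,-0.5,0.2,-0.5],[0,0,0,0,-0.5,0.2,-0.5],[0,0,0,0,-0.5,0,-0.5]]';python3 tip.py; python3 w.py|sed -n '9,15p'
```

```text
time: 34.5
tool_pos: [525.7, -172.2, 9.0]
tcp_rot: [158.0, -0.0, -177.7]
ft_force: [0.2, -0.4, -1.0]
finger_gap: 63.9
grip_force: 0.5
lower tip [ 527.  -204.6    3.9] upper [ 524.6 -145.4   27.8] a 21.999859288127453 [ 0.2 -0.4 -1. ]
time: 35.0
tool_pos: [525.8, -172.9, 8.4]
tcp_rot: [157.8, -0.0, -177.6]
ft_force: [-2.9, 7.4, 11.6]
finger_gap: 64.3
grip_force: 6.6
lower tip [ 527.2 -205.4    3.2] upper [ 524.7 -145.9   27.4] a 22.157885654883813 [-2.9  7.4 11.6]
188 ......................................#.##########
190 ........................................####.#####
192 .........................................#######..
194 ..........##............................##########
196 ..........#########....#............##############
198 .........##########....###########################
200 .........##########....###############.###########
```

```bash
python3 -m jog '[[0,0,0,0,0.3,-0.8,-0.5],[0,0,0,0,-0.5,-0.5,-0.5],[0,0,0,0,-0.9,-0.4,-0.5],[0,0,0,0,-0.9,-0.4,-0.5],[0,0,0,0,-0.9,-0.4,-0.5]]';python3 tip.py;python3 -m jog '[[0,0,0,0,-1,-0.4,-0.5],[0,0,0,0,-2,-0.8,-0.5],[0,0,0,0,-4,-1.6,-0.5],[0,0,0,0,-4,-1.6,-0.5],[0,0,0,0,-4,-1.6,-0.5]]';python3 tip.py; python3 w.py|sed -n '9,17p'
```

```text
time: 35.55
tool_pos: [526.0, -177.9, 8.7]
tcp_rot: [158.0, 0.0, -177.7]
ft_force: [0.0, 1.6, 3.0]
finger_gap: 64.0
grip_force: 1.3
lower tip [ 527.3 -210.3    3.5] upper [ 524.9 -151.    27.5] a 22.010056935911393 [0.  1.6 3. ]
time: 36.05
tool_pos: [526.6, -194.5, 8.6]
tcp_rot: [158.0, 0.0, -177.7]
ft_force: [0.1, 2.3, 3.2]
finger_gap: 64.2
grip_force: 1.8
lower tip [ 528.  -227.     3.5] upper [ 525.6 -167.5   27.5] a 21.9984564655864 [0.1 2.3 3.2]
188 .......................................###########
190 ........................#..............#####.#####
192 .....................................##.#######...
194 ...................................###.#########.#
196 ....................................#########.####
198 ..........##########...#.........###..############
200 .........###########...##############.############
202 .........###########...#####################.#####
204 ..##.....############################.####...#####
```

```bash
python3 -m jog '[[0,0,0,0,5,-14,-0.5],[0,0,0,0,10,-26,-0.5],[0,0,0,0,12,-28,-0.5],[7.3,0,0,0,0,0,-0.5],[7.3,0,0,0,0,0,-0.5]]';python3 -m jog '[[7.4,0,0,40,0,0,-0.5],[0,0,0,40,0,0,-0.2],[0,0,0,0,0,0,-0.2]]'
python3 - <<'E'
from h import *
s=r.snapshot("top"); cv2.imwrite("pics/top9.png",s["pixels"][:,:,::-1])
hsv=cv2.cvtColor(s["pixels"],cv2.COLOR_RGB2HSV)
m=((hsv[...,1]<45)&(hsv[...,2]>110)).astype(np.uint8)
print("\n".join("%d %s"%(y,"".join("#" if v else "." for v in m[y,245:365:2])) for y in range(160,310,4)))
print(r.sense()["tool_pos"])
for x,y in((590,-108),(590,-208),(460,-113),(460,-213)):print(x,y,proj(s,[x,y,12]))
E
```

```text
time: 36.6
tool_pos: [528.0, -197.0, 84.4]
tcp_rot: [173.0, 0.2, -177.8]
ft_force: [-0.0, 0.8, -1.2]
finger_gap: 64.1
grip_force: 0.0
time: 36.9
tool_pos: [441.6, -195.6, 80.3]
tcp_rot: [179.9, -0.3, -177.6]
ft_force: [0.6, -0.6, -0.1]
finger_gap: 51.1
grip_force: 0.0
160 ..........#.####............###.............................
164 ........####################..#......................#......
168 ..###########..#################............................
172 ..##############################............................
176 ..###.##########################............................
180 ..##########.......#######..................................
184 ..##########.......#######..................................
188 ..##########.......#######..................................
192 ...#########.......#######....####..........................
196 ...#########.......#######...####.####......................
200 ...#########...............#####.####..............##.#.#..#
204 ...#########..............####.#####..#####........##.####.#
208 ...##########################.#####.##########.
[... 1130 characters left out ...]
.#######...............##############################
284 .#####.#######...................###########################
288 ###########.##.......................#######################
292 ###.######.###.....................#################...#.#..
296 ##.######.####.........................###..................
300 #.######.######..............................#..............
304 .######................................#..#.#....##........#
308 ######.................................#.###.....##.......##
[ 444.4605769  -196.82556862   81.67485916]
590 -108 [270.15058846 205.33638199]
590 -208 [317.77009876 205.28385683]
460 -113 [272.30308345 267.33312605]
460 -213 [321.05666187 267.33972409]
```

```bash
python3 -m jog '[[0,0,0,25,36,0,-0.2],[0,0,0,0,0,35,-0.2],[0,0,0,0,0,35,-0.2],[0,0,0,0,0,10,-0.2],[0,0,0,0,0,0,-0.2]]';python3 -m jog '[[0,0,0,0,0,1.5,-0.2],[0,0,0,0,0,1,-0.2],[0,0,0,0,0,0,-0.2]]'; python3 tip.py
```

```text
time: 37.45
tool_pos: [419.5, -162.5, 0.8]
tcp_rot: [179.9, -0.2, -177.7]
ft_force: [-0.6, -0.8, -0.7]
finger_gap: 51.2
grip_force: 0.0
time: 37.75
tool_pos: [421.3, -163.3, 0.4]
tcp_rot: [-179.9, 0.1, -177.7]
ft_force: [0.0, -0.1, -0.3]
finger_gap: 51.5
grip_force: 0.0
lower tip [ 422.4 -189.     5.2] upper [ 420.3 -137.6    5.1] a 359.9462230096724 [ 0.  -0.1 -0.3]
```

```bash
python3 -m jog '[[0,0,0,-4,0,1,-0.2],[0,0,0,-4,0,0.5,-0.2],[0,0,0,-3,0,0,-0.2],[0,0,0,-3,0,0,-0.2],[0,0,0,-3,0,0,-0.2]]';python3 -m jog '[[0,0,0,-3,0,0,-0.2],[0,0,0,-3,0,0,-0.2],[0,0,0,-3,0,0,-0.2],[0,0,0,-3,0,0,-0.2],[0,0,0,-3,0,0,-0.2]]';python3 -m jog '[[0,0,0,-3,0,0,-0.2],[0,0,0,-3,0,0,-0.2],[0,0,0,-3,0,0,-0.2],[0,0,0,0,0,0,-0.2]]'
```

```text
time: 38.25
tool_pos: [437.5, -162.0, -2.3]
tcp_rot: [180.0, -0.0, -177.7]
ft_force: [-0.4, -0.1, 0.2]
finger_gap: 51.5
grip_force: 0.0
time: 38.75
tool_pos: [452.2, -161.4, -2.4]
tcp_rot: [180.0, -0.0, -177.7]
ft_force: [-2.5, 0.3, 1.1]
finger_gap: 51.2
grip_force: 0.8
time: 39.15
tool_pos: [461.8, -161.1, -2.2]
tcp_rot: [-180.0, 0.0, -177.7]
ft_force: [-0.6, 0.7, -0.8]
finger_gap: 51.4
grip_force: 0.0
```

```bash
python3 -m jog '[[0,0,0,-2,0,0,-0.2],[0,0,0,-2,0,0,-0.2],[0,0,0,-2,0,0,-0.2],[0,0,0,-2,0,0,-0.2],[0,0,0,-2,0,0,-0.2]]';python3 -m jog '[[0,0,0,-2,0,0,-0.2],[0,0,0,-2,0,0,-0.2],[0,0,0,-1.5,0,0,-0.2],[0,0,0,-1.5,0,0,-0.2],[0,0,0,-1.5,0,0,-0.2]]';python3 -m jog '[[0,0,0,-1.5,0,0,-0.2],[0,0,0,-1.5,0,0,-0.2],[0,0,0,-1.5,0,0,-0.2],[0,0,0,-1.5,0,0,-0.2],[0,0,0,-1.5,0,0,-0.2]]'
```

```text
time: 39.65
tool_pos: [471.3, -160.6, -2.3]
tcp_rot: [180.0, -0.0, -177.7]
ft_force: [-2.0, 0.2, 0.7]
finger_gap: 51.4
grip_force: 0.7
time: 40.15
tool_pos: [479.8, -160.3, -2.3]
tcp_rot: [180.0, -0.0, -177.7]
ft_force: [-2.5, 0.3, 1.0]
finger_gap: 51.1
grip_force: 1.2
time: 40.65
tool_pos: [486.5, -159.9, -2.4]
tcp_rot: [180.0, -0.1, -177.7]
ft_force: [-6.2, -0.5, 3.8]
finger_gap: 51.1
grip_force: 3.0
```

```bash
python3 -m jog '[[0,0,0,-1.3,0,0,-0.2],[0,0,0,-1.3,0,0,-0.2],[0,0,0,-1.3,0,0,-0.2],[0,0,0,-1.3,0,0,-0.2],[0,0,0,-1.3,0,0,-0.2]]';python3 -m jog '[[0,0,0,-1.3,0,0,-0.2],[0,0,0,-1.3,0,0,-0.2],[0,0,0,-1.3,0,0,-0.2],[0,0,0,-1.3,0,0,-0.2]]';python3 w.py|sed -n '9,20p'
```

```text
time: 41.15
tool_pos: [492.7, -159.7, -2.4]
tcp_rot: [180.0, -0.1, -177.7]
ft_force: [-7.8, 0.5, 5.6]
finger_gap: 51.2
grip_force: 4.0
time: 41.55
tool_pos: [498.2, -159.5, -2.4]
tcp_rot: [180.0, -0.1, -177.7]
ft_force: [-5.8, 0.6, 3.7]
finger_gap: 51.1
grip_force: 2.8
188 .................#........#.....##...####........#
190 .................###..#...#.....####......#...#...
192 ....................#.....#.......................
194 ##..................#.............................
196 ############........................#...#........#
198 ######################................###.........
200 #######################.......................#.#.
202 #######################............#..............
204 #######################...............#......##...
206 #######################................##.....##..
208 #######################.................#......#..
210 #######################...........................
```

Continuing until the stop is met, watching the force.

```bash
python3 -m jog '[[0,0,0,-1.2,0,0,-0.2],[0,0,0,-1.2,0,0,-0.2],[0,0,0,-1.2,0,0,-0.2]]';python3 -m jog '[[0,0,0,-1.2,0,0,-0.2],[0,0,0,-1.2,0,0,-0.2]]';python3 -m jog '[[0,0,0,-1.2,0,0,-0.2],[0,0,0,-1.2,0,0,-0.2]]'
```

```text
time: 41.9
tool_pos: [502.0, -159.3, -2.4]
tcp_rot: [180.0, -0.1, -177.7]
ft_force: [-4.3, -0.2, 3.5]
finger_gap: 51.1
grip_force: 2.5
time: 42.1
tool_pos: [504.4, -159.2, -2.5]
tcp_rot: [180.0, -0.1, -177.7]
ft_force: [-5.0, -0.4, 2.9]
finger_gap: 51.0
grip_force: 2.6
time: 42.3
tool_pos: [506.8, -159.1, -2.4]
tcp_rot: [180.0, -0.1, -177.7]
ft_force: [-5.5, -0.5, 3.5]
finger_gap: 51.3
grip_force: 2.6
```

```bash
python3 -m jog '[[0,0,0,-1,0,0,-0.2],[0,0,0,-1,0,0,-0.2]]';python3 -m jog '[[0,0,0,-1,0,0,-0.2],[0,0,0,-1,0,0,-0.2]]'
```

```text
time: 42.5
tool_pos: [508.0, -159.1, -2.5]
tcp_rot: [180.0, -0.2, -177.7]
ft_force: [-13.9, -0.8, 9.2]
finger_gap: 51.1
grip_force: 6.6
time: 42.7
tool_pos: [508.1, -159.0, -2.8]
tcp_rot: [180.0, -0.4, -177.7]
ft_force: [-21.6, -2.7, 14.3]
finger_gap: 51.5
grip_force: 11.0
```

```bash
python3 -m jog '[[0,0,0,4,0,0,-0.2],[0,0,0,12,0,0,-0.2],[0,0,0,0,0,-40,-0.2],[0,0,8.5,0,0,-40,-0.2],[0,0,8.5,0,0,0,-0.2]]';python3 -m jog '[[0,0,8.5,0,0,0,-0.2],[0,0,8.5,0,0,0,-0.2],[0,0,8.5,0,0,0,-0.2],[0,0,8.5,0,0,0,-0.2],[0,0,8.5,0,0,0,-0.2]]';python3 -m jog '[[0,0,8.5,0,0,0,-0.2],[0,0,8.5,0,0,0,-0.2],[0,0,8.5,0,0,0,-0.2],[0,0,5,0,0,0,-0.2],[0,0,0,-40,40,0,-0.2]]';python3 -m jog '[[0,0,0,-45,40,0,-0.2],[0,0,0,0,0,0,-0.2]]'
python3 - <<'E'
from h import *
a=r.snapshot("side")["pixels"][130:260,215:375,::-1];b=r.snapshot("top")["pixels"][140:290,240:400,::-1]
f=lambda i:cv2.resize(i,(400,int(400*i.shape[0]/i.shape[1])),interpolation=cv2.INTER_CUBIC)
A,B=f(a),f(b);C=np.zeros((max(A.shape[0],B.shape[0]),800,3),np.uint8);C[:A.shape[0],:400]=A;C[:B.shape[0],400:]=B;cv2.imwrite("pics/c7.png",C)
E
```

```text
time: 43.2
tool_pos: [500.1, -161.5, 84.5]
tcp_rot: [-179.9, 0.7, 165.0]
ft_force: [0.7, -0.4, -0.1]
finger_gap: 51.6
grip_force: 0.0
time: 43.7
tool_pos: [496.0, -159.7, 78.0]
tcp_rot: [179.9, 0.1, 122.5]
ft_force: [1.3, -0.8, 0.7]
finger_gap: 51.5
grip_force: 0.0
time: 44.2
tool_pos: [526.9, -189.1, 74.4]
tcp_rot: [-179.6, -0.3, 92.3]
ft_force: [0.6, 0.8, 1.1]
finger_gap: 51.5
grip_force: 0.0
time: 44.4
tool_pos: [569.8, -233.2, 76.2]
tcp_rot: [179.9, 0.1, 92.2]
ft_force: [-0.9, 0.6, -0.5]
finger_gap: 51.6
grip_force: 0.0
```

```bash
python3 -m jog '[[0,0,0,-6,10,30,-0.2],[0,0,0,0,0,35,-0.2],[0,0,0,0,0,11,-0.2],[0,0,0,0,0,2,-0.2],[0,0,0,0,0,0,-0.2]]';python3 -m jog '[[0,0,0,5,0,0,-0.2],[0,0,0,5,0,0,-0.2],[0,0,0,2,0,0,-0.2],[0,0,0,1.2,0,0,-0.2],[0,0,0,1.2,0,0,-0.2]]';python3 -m jog '[[0,0,0,1.2,0,0,-0.2],[0,0,0,1.2,0,0,-0.2],[0,0,0,1.2,0,0,-0.2]]'
```

```text
time: 45.0
tool_pos: [577.2, -234.9, 0.9]
tcp_rot: [180.0, 0.0, 92.3]
ft_force: [-0.1, -0.4, 0.5]
finger_gap: 51.0
grip_force: 0.0
time: 45.5
tool_pos: [576.6, -220.7, 0.0]
tcp_rot: [180.0, 0.0, 92.3]
ft_force: [0.8, 0.2, -0.7]
finger_gap: 50.4
grip_force: 0.0
time: 45.8
tool_pos: [576.2, -217.1, -0.3]
tcp_rot: [-180.0, -0.0, 92.3]
ft_force: [1.0, -0.1, -0.1]
finger_gap: 51.2
grip_force: 0.0
```

```bash
python3 -m jog '[[0,0,0,1,0,0,-0.2],[0,0,0,1,0,0,-0.2]]';python3 -m jog '[[0,0,0,1,0,0,-0.2],[0,0,0,0.7,0,0,-0.2]]'; python3 -m jog '[[0,0,0,0.7,0,0,-0.2],[0,0,0,0,0,0,-0.2]]'
```

```text
time: 46.0
tool_pos: [576.0, -215.5, -0.3]
tcp_rot: [-180.0, 0.0, 92.3]
ft_force: [-1.4, -3.7, -1.0]
finger_gap: 51.3
grip_force: 1.8
time: 46.2
tool_pos: [576.3, -215.0, -0.0]
tcp_rot: [180.0, 0.1, 92.3]
ft_force: [-0.5, -10.2, -1.6]
finger_gap: 51.3
grip_force: 4.9
time: 46.4
tool_pos: [576.4, -215.0, 0.2]
tcp_rot: [179.9, 0.2, 92.3]
ft_force: [0.5, -10.1, -2.0]
finger_gap: 51.2
grip_force: 5.1
```

```bash
python3 -m jog '[[0,0,0,-3,0,0,-0.2],[0,0,0,-15,0,0,-0.2],[0,0,0,-20,0,0,-0.2],[0,0,0,-30,0,-40,-0.2],[0,0,0,-40,-20,-45,-0.2]]';python3 -m jog '[[0,0,0,-45,-45,-40,-0.2],[0,0,0,-45,-45,0,-0.2],[0,0,0,-45,-45,0,-0.2],[0,0,0,-40,-45,0,-0.2],[0,0,0,0,0,0,-0.2]]'
python3 - <<'E'
from h import *
s=r.snapshot("top");a=r.snapshot("side")["pixels"][130:250,225:375,::-1];b=s["pixels"][145:290,240:385,::-1]
f=lambda i,w:cv2.resize(i,(w,int(w*i.shape[0]/i.shape[1])),interpolation=cv2.INTER_CUBIC)
A,B=f(a,300),f(b,500);C=np.zeros((500,800,3),np.uint8);C[:A.shape[0],:300]=A;C[:,300:]=B;cv2.imwrite("pics/c8.png",C)
E
```

```text
time: 46.9
tool_pos: [564.5, -314.1, 75.4]
tcp_rot: [-180.0, -0.1, 92.4]
ft_force: [1.1, -1.7, 0.3]
finger_gap: 51.5
grip_force: 0.0
time: 47.4
tool_pos: [426.6, -458.1, 102.2]
tcp_rot: [-179.9, 0.1, 91.9]
ft_force: [0.5, 0.2, -0.6]
finger_gap: 51.0
grip_force: 0.0
```

View pics/c8.png

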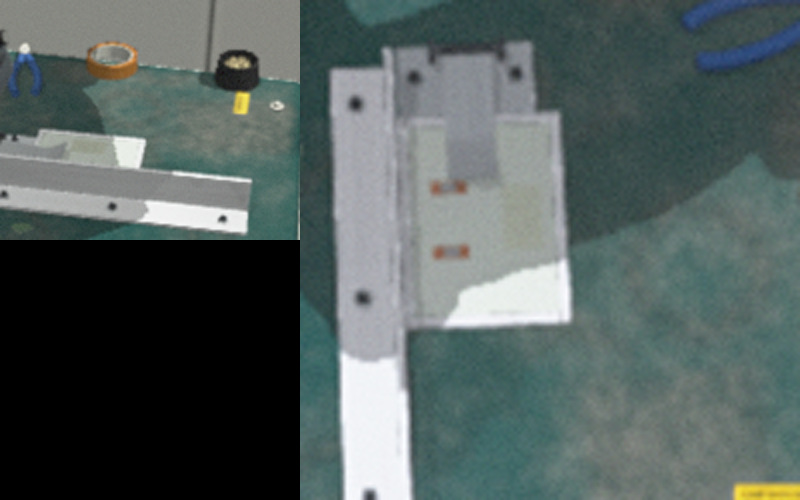

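The picture shows the module white side up under the clip. It sits flush with the fence along column ~403 and with the stop along row ~118, and it is square. The pot is where it was, and the gripper is well clear.

```bash
python3 -c "
from bench import r;print(r.hand_in())"
```

```text
the job is handed in; nothing more can be done
None
```

The module now lies back side up under the spring clip, home and square against the stop and fence, with the gripper clear; I handed the job in at about 47 s, but it returned no verdict.

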